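Shut the brick bin and hang up its scoop

TASK

Pack up the brick bin: fold down both of its covers and press each one until its catch clicks and holds it shut by itself. Hang the aluminium scoop by its eye on the sloping peg of the wooden stand, hanging free, and let go of it; leave the owl and the nested cups where they stand.

Things in the scene. Friction and masses are not known exactly. Their poses are not given: they have to be found in the camera images.
- bin: Translucent blue plastic brick bin, fixed to the shelf, 150 mm deep (its x), 210 mm wide (its y), 90 mm high, divided in the middle. Origin: centre of its underside; x points from the front (catches, towards the robot) to the back (hinges), y to the left seen from the front. Two covers, left (+y) and right (-y), are hinged on the back rim, swing upward and start part open.
- left_cover (a joint): Hinge angle of the left cover, rad: 0 = shut and held by the catch, growing as its front edge rises, at most 1.1; starts at 0.35 to 0.7. Under 2 N swings it; let go unlatched, a weak spring keeps it at 0.2 to 0.8. At about 0.08 it meets a sprung ball catch: about 8 N down on the press pad carries it past, and it then stays under 0.01. Shut, the pad can bear 25 N.
- right_cover (a joint): The same for the right cover.
- left_cover_pad (a point): Centre of the top of the round press pad (28 mm across, 3 mm high) on the left cover, a plate 98 mm wide and 5 mm thick. It lies 135 mm from the hinge line and 8 mm above it measured square to the plate, 100 mm above the shelf when shut; the front edge lies 25 mm further forward. Moves with the cover.
- right_cover_pad (a point): The same on the right cover; the two pads are 105 mm apart sideways when shut.
- left_cover_hinge (a point): Middle of the left cover's hinge line, at bin x = +77 mm, y = +52.5 mm, 92 mm above the shelf; the hinge axis is the bin's y.
- right_cover_hinge (a point): Middle of the right cover's hinge line, at bin x = +77 mm, y = -52.5 mm.
- stand: Maple stand fixed to the shelf: base 150 mm (its x) by 110 mm, 15 mm high; post 20 by 24 mm, 210 mm high, centred at x = +55 mm. Origin: centre of its underside. An aluminium peg, 9 mm round, juts from the post towards the stand's -x (roughly at the robot), rising 20 degrees to its free tip.
- peg_tip (a point): Free tip of the peg (on its axis): stand x = -30 mm, 213 mm above the shelf.
- peg_root (a point): Where the peg leaves the post (on its axis): stand x = +45 mm, 186 mm above the shelf.
- scoop: Loose aluminium scoop, about 120 g, standing on its cup (60 mm across, 50 mm high). A strap on its +x side leads to an upright eye plate above the cup's centre: 42 mm wide (y), 6 mm thick (x), 50 mm high, top at 150 mm, with a 28 mm hole along the scoop's x. Origin: centre of the foot. Grip from above across the 42 mm, hole between the fingers; hang it either way round.
- scoop_eye (a point): Centre of the hole in the scoop's eye plate, 125 mm above the foot, 25 mm below the top.
- owl: Bystander: glazed ceramic owl, 76 mm across, 138 mm high, origin under its centre.
- cups: Bystander: set of three nested aluminium cups, 80 mm across, 88 mm high, origin under its centre.
Mind the look-alikes: they are no part of the job. Leave any pink or yellow look-alike of the scoop alone.

How it is judged:
By the outcome, as a careful person would: the job done as asked, in the order asked, and still so for the second after the job is handed in, with the robot touching nothing.
It also fails if it takes over 72 s, if anything falls off the work surface, if the arm or the gripper's body presses on something with over 40 N, if the wrist force passes 120 N, or if a joint passes its speed limit or range.

ROBOT

A 6-joint arm with a two-finger parallel gripper is mounted at the origin on the work surface. World frame = base frame: x ahead of the robot, y to its left, z up, the work surface at z = 0. Lengths are in mm, angles in rad, forces in N, time in s.
With the tool pointing down it reaches from about 400 to 925 mm from the base axis. Payload 12.5 kg.
Tool frame: the origin (TCP) lies midway between the tips of the shut fingers; the grasp point (between the pads) lies 19 mm behind it; z points along the fingers, y is the line along which they close (so a half turn about z gives the same grasp; the last joint's range is limited). The gripper opens to 95 mm and grips with 3 to 60 N. Pads are 20 mm wide; open, the fingers measure 119 mm over their backs; the gripper's body (75 mm by 180 mm) begins 59 mm behind the grasp point.
Start: joints at [0.997, 0.491, 1.559, -0, 1.092, -0.106], TCP at [281.815, 557.878, 214.661] pointing down, gripper open.
Joint ranges: [-3.1, 3.1], [-0.84, 2.19], [0.05, 2.79], [-1.13, 4.28], [0.06, 2.93], [-2.69, 2.69]. Speed limits (rad/s): [2.22, 2.22, 2.79, 3.14, 3.14, 3.14].

INTERFACE

Orientations are given as [roll, pitch, yaw] about the fixed x, y, z axes, in that order (R = Rz(yaw) Ry(pitch) Rx(roll)).
In Python, from cell import readout, eyes, env gives the robot as it stands.
- The arm moves only by the tool move_arm, never from a script. Its argument "plan" is a list of rows, each a list of 3 entries, a list of its own where there are three numbers: the turn, a rotation vector about the tool's x, y, z in degrees, then the shift along the tool's x, y, z in m, then the gripper command: -1 is shut, 1 is fully open, values between are in proportion. In form: [[[ax, ay, az], [x, y, z], jaw], ...]. A call has 1 to 5 rows; each row is the pose to reach, as a shift and turn from the pose commanded when the call began, along the tool's axes at that moment; what a row does not reach only later rows make up. A row lasts 1/8 s, in which the tool goes at most 62.5 mm and 10.7 degrees, less where a joint would pass 70% of its speed; a pose out of reach is approached as far as the arm can. A call with a gripper value outside its range is refused whole. The fingers move at their own pace and stop on an object; the grip force is fixed at half the most. Time passes only in rows, so rows that repeat a pose let the fingers close. It gives the time, the measured TCP pose, the force, the opening and the grip force at its end, in the units of the state.
- readout.state(): the state, without advancing time (a new reading comes with each control period).
- eyes.read_camera(name): name is "scene" or "top" or "wrist"; returns a dict with "img" (384x512x3 uint8, red, green, blue), "K" (3x3 intrinsics, pixels), "extrinsics" (4x4, takes a point from camera to world coordinates). Camera axes: x right, y up, looking along -z (the intrinsics and any distortion apply to the point x, -y, -z); pixel columns grow to the right and rows downward; lengths in mm; the calibration is good to about 2 mm. A picture is of the moment at which its call begins. There is no depth.
- env.job_done(): hands the job in; it is judged then, once.
Trained networks look in a picture, given as the dict that the camera call returned (one of the last four; its "shot" number tells which), for a name from the list of things; names that differ only in an ending like _2 or _b are one class to them, and where a whole thing is asked for, a point or a joint stands for the part that bears it (a point fixed in the world has none). Each returns a list of dicts, best first, with "score" (0 to 1); they miss things now and then, are a little off and sometimes report something else, mostly with a low value. They report only what shows in the picture. A call takes as long as a camera call. They do not tell look-alikes from the thing itself.
- eyes.cut_out(picture, name): "mask" (384x512 bool, what is visible of it) and "uv" ([column, row] in pixels, amid what is visible of it).
The state is a dict: "t": time; "joints": joint angles; "qvel": joint speeds; "tau": joint torques, N m; "eef_pos": TCP position; "tcp_rot": TCP orientation; "ft_force": force on the tool from outside, world axes, zero at the start; "moment": the same for the moment, N m; "opening": opening from 0.0 (shut) to 1.0 (fully open); "grip_force": force on a finger pad.
Only numpy, scipy, OpenCV 4.12 (cv2) and the standard library are available. Lean on these libraries where they do the work, as an engineer would, in place of code of your own. Each camera call takes 0.05 s, during which the arm holds its last target. There are 200 camera calls.

## Working session

There is one attempt and no reset: what is moved stays moved. The work goes in short steps, Python scripts to look and compute and a tool call to move; the robot and the scene stay as the last step left them, time stands still between calls to the robot, and variables do not carry over. Pictures are saved under pics/ and viewed, at most 10 in all, crops included, and the job is handed in when it is done.

Besides the shell and the picture viewer there is one more tool, called after ">>>" as a command line: name --argument value ..., lists and objects as JSON in quotes. move_arm: Moves the arm, as the interface text tells. Its arguments: {"type":"object","properties":{"plan":{"type":"array","items":{"type":"array"}}},"required":["plan"]}

```bash
ls; mkdir -p pics
cat > h.py <<'E'
import numpy as np, cv2
from cell import readout, eyes, env
def ray(p,uv):
    K=p["K"];E=np.array(p["extrinsics"]);d=np.array([(uv[0]-K[0][2])/K[0][0],-(uv[1]-K[1][2])/K[1][1],-1.])
    d=E[:3,:3]@d;return E[:3,3],d/np.linalg.norm(d)
def tri(rs):
    A=0;b=0
    for o,d in rs:
        P=np.eye(3)-np.outer(d,d);A=A+P;b=b+P@o
    x=np.linalg.solve(A,b);return x,[round(float(np.linalg.norm((np.eye(3)-np.outer(d,d))@(x-o))),1) for o,d in rs]
def onz(p,uv,z):
    o,d=ray(p,uv);return o+d*(z-o[2])/d[2]
def proj(p,X):
    K=np.array(p["K"]);E=np.array(p["extrinsics"]);c=E[:3,:3].T@(np.array(X,float)-E[:3,3])
    v=K@np.array([c[0],-c[1],-c[2]]);return v[:2]/v[2]
def save(p,n): cv2.imwrite("pics/"+n,p["img"][:,:,::-1])
E
python3 - <<'E'
from h import *
ims=[]
for n in ["scene","top"]:
    p=eyes.read_camera(n);ims.append(p["img"])
    print(n,p.keys(),p["K"],p["extrinsics"])
    for k in ["left_cover_pad","right_cover_pad","left_cover_hinge","right_cover_hinge","peg_tip","peg_root","scoop_eye","scoop","stand","bin","owl","cups"]:
        print(k,[(np.round(d["uv"]).tolist(),round(d["score"],2),int(d["mask"].sum())) for d in eyes.cut_out(p,k)][:4])
    save(p,n+"0.png")
print(readout.state())
E
```

```text
pics
scene dict_keys(['img', 'K', 'extrinsics', 'shot']) [[417.11288932   0.         249.75560537]
 [  0.         417.11288932 196.14190032]
 [  0.           0.           1.        ]] [[-6.04187448e-01 -6.85915175e-01  4.05558751e-01  1.05947090e+03]
 [ 7.96823243e-01 -5.16554399e-01  3.13439424e-01  3.22120680e+02]
 [-5.49970023e-03  5.12534805e-01  8.58648838e-01  1.05045400e+03]
 [ 0.00000000e+00  0.00000000e+00  0.00000000e+00  1.00000000e+00]]
left_cover_pad [([205.0, 155.0], 0.97, 1991)]
right_cover_pad [([174.0, 140.0], 0.87, 1941)]
left_cover_hinge [([208.0, 153.0], 0.87, 1998), ([230.0, 251.0], 0.27, 923)]
right_cover_hinge [([178.0, 140.0], 0.69, 1797), ([229.0, 252.0], 0.22, 906)]
peg_tip [([335.0, 264.0], 0.96, 2322)]
peg_root [([337.0, 262.0], 0.97, 2448), ([194.0, 156.0], 0.3, 5669)]
scoop_eye [([280.0, 173.0], 0.97, 586), ([256.0, 199.0], 0.84, 592), ([302.0, 207.0], 0.76, 595)]
scoop [([257.0, 199.0], 0.91, 655), ([278.0, 175.0], 0.6, 517), ([302.0, 203.0], 0.57, 571)]
stand [([337.0, 264.0], 0.58, 2272)]
bin [([194.0, 156.0], 0.55, 5666)]
owl [([230.0, 251.0], 0.97, 
[... 1180 characters left out ...]
7.0, 143.0], 0.62, 607)]
{'t': 1.3, 'joints': array([ 9.97409827e-01,  4.90910972e-01,  1.55891996e+00, -2.45205370e-06,
        1.09169831e+00, -1.05620682e-01]), 'qvel': array([-0.00199323, -0.00049566, -0.00083712, -0.00207888, -0.00027973,
       -0.00116221]), 'tau': array([ 1.41171222e-03, -6.12476420e+01, -2.58431983e+01,  6.93973317e-02,
        4.45585186e-02, -3.92337768e-05]), 'eef_pos': array([281.80447682, 557.87217894, 214.64723996]), 'tcp_rot': array([3.14152982e+00, 8.84909014e-06, 2.67382797e+00]), 'ft_force': array([-0.26733561, -0.5843548 ,  0.24617073]), 'moment': array([-8.44240515e-03, -3.00343549e-02, -7.27933672e-07]), 'grip_force': 0.0, 'opening': 1.0011841474703909}
```

View pics/scene0.png

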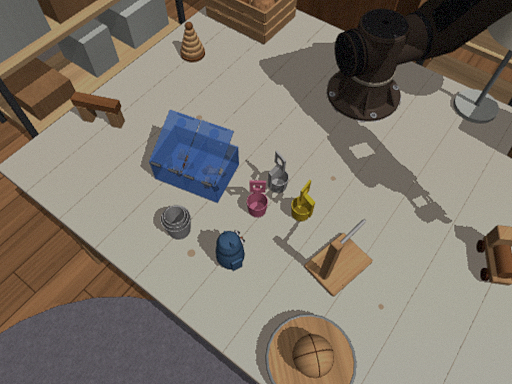

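View pics/top0.png

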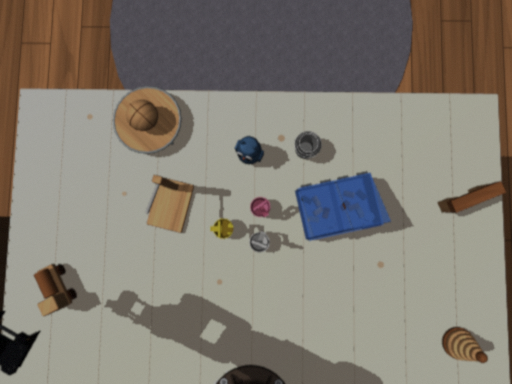

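The scene picture shows the grey scoop at scene (279,175) and top (260,242). Its look-alikes are pink at (257,200)/(260,206) and yellow at (303,203)/(223,228). The aluminium one is the grey. The stand is at (337,262)/(170,203) and the bin at (194,156)/(341,208). Next is a close composite crop to check this and pick out key points.

Run:
```python
import cv2,numpy as np
s=cv2.imread("pics/scene0.png");t=cv2.imread("pics/top0.png")
c=lambda im,x,y,w,h:cv2.resize(im[y:y+h,x:x+w],(400,300),interpolation=cv2.INTER_CUBIC)
# scale 4 (100x75) 
o=np.vstack([np.hstack([c(s,145,107,100,75+0*0+0)if 0 else c(s,145,105,108,81) if 0 else c(s,145,108,100,75),c(t,290,170,100,75)]),np.hstack([c(s,262,145,60,45),c(t,140,170,100,75)])])
cv2.imwrite("pics/c1.png",o)
```

```text
(no output)
```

View pics/c1.png

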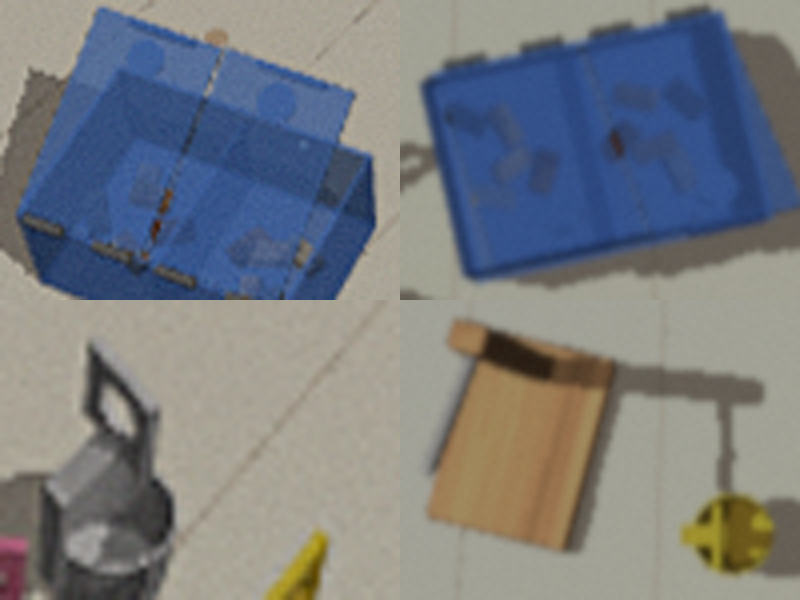

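The crops confirm that the aluminium scoop is at scene (280,160) for its eye, with the plate's top corners at (275.5,151.8) and (285.6,160.8). The pads are at scene (181.5,121.8) for the right and (214,132.5) for the left. In the top view, the peg tip is at (148,214).

```bash
cat > rough.py <<'E'
from h import *
from scipy.optimize import least_squares
s=eyes.read_camera("scene");t=eyes.read_camera("top")
def T(q,P):
    c,sn=np.cos(q[2]),np.sin(q[2]);return [q[0]+c*P[0]-sn*P[1],q[1]+sn*P[0]+c*P[1],P[2]]
def fit(pts,q0):
    f=lambda q:np.concatenate([proj(c,T(q,P))-uv for c,P,uv in pts])
    r=least_squares(f,q0,x_scale=[10,10,.1]);return r.x,np.round(r.fun.reshape(-1,2),1).tolist()
b=[(t,(75,105,90),(296.3,190.5)),(t,(-75,105,90),(307.5,239.5)),(t,(-75,-105,90),(381.3,223.8)),(t,(75,-105,90),(370,173))]
print("bin",fit(b,[520,-250,.2]))
b2=[(s,(75,-105,90),(150,162)),(s,(-75,105,90),(238,147))]
print("bin+scene",fit(b+b2,[520,-250,.2]))
st=[(t,(75,-55,15),(193,185)),(t,(-75,-55,15),(184.5,232.5)),(t,(-75,55,15),(147.5,223.8)),(t,(-30,0,213),(148,213.8)),(s,(-30,0,213),(365,222)),(s,(45,0,186),(341,240))]
print("stand",fit(st,[520,250,-.2]))
for z,uv in [(150,(275.5,151.8)),(150,(285.6,160.8)),(125,(279.7,160.4))]: print(onz(s,uv,z).round(1))
print(onz(t,(260,242),25).round(1))
print("pads",onz(s,(181.5,121.8),160).round(),onz(s,(214,132.5),160).round())
print("owl",onz(t,(249,153),70).round(),"cups",onz(t,(307,143),44).round(),"pink",onz(t,(260,206),40).round(),"yel",onz(t,(223,228),40).round())
w=eyes.read_camera("wrist");st=readout.state()
print(w["K"],w["extrinsics"],st["eef_pos"],st["t"]);save(w,"w0.png")
E
python3 rough.py
```

```text
bin (array([ 5.85798664e+02, -2.39483407e+02,  2.30287127e-01]), [[-0.3, -2.1], [0.6, 1.5], [0.7, 1.1], [-1.0, -0.5]])
bin+scene (array([ 5.86968181e+02, -2.39407233e+02,  2.31890592e-01]), [[-0.3, -2.5], [0.6, 1.1], [0.7, 0.6], [-1.1, -1.0], [-0.3, -0.9], [1.3, -0.9]])
stand (array([ 5.85220996e+02,  2.51930195e+02, -1.96183493e-01]), [[0.3, -0.1], [-2.5, 1.1], [-1.1, 2.0], [-0.3, -0.6], [-1.3, -3.5], [-1.9, 3.7]])
[482.2 -35.1 150. ]
[490.3   3.4 150. ]
[483.  -19.1 125. ]
[480.6 -21.2  25. ]
pads [ 561. -301.  160.] [ 536. -204.  160.]
owl [738.  15.  70.] cups [ 775. -156.   44.] pink [586. -20.  40.] yel [520.  88.  40.]
[[316.43076519   0.         257.4399483 ]
 [  0.         316.43076519 190.37645637]
 [  0.           0.           1.        ]] [[ 4.51362451e-01 -8.63061293e-01 -2.26709380e-01  2.18062385e+02]
 [ 8.92340688e-01  4.36604715e-01  1.14474533e-01  5.91280735e+02]
 [ 1.83845857e-04 -2.53971510e-01  9.67211682e-01  3.85419494e+02]
 [ 0.00000000e+00  0.00000000e+00  0.00000000e+00  1.00000000e+00]] [281.78693993 557.88043528 214.63006562] 1.45
```

```bash
cat >> h.py <<'E'
from scipy.spatial.transform import Rotation as Rn
def tgt(*ts):
    """targets (x,y,z,yaw) tool down -> turn(deg), shift(m) from the current pose"""
    st=readout.state();R=Rn.from_euler("xyz",st["tcp_rot"])
    for x,y,z,yaw in ts:
        D=R.inv()*Rn.from_euler("xyz",[np.pi,0,yaw])
        print((x,y,z),np.round(np.degrees(D.as_rotvec()),2).tolist(),np.round(R.inv().apply(np.array([x,y,z])-st["eef_pos"])/1000,4).tolist())
    print("t",st["t"],st["eef_pos"].round(1),st["tcp_rot"].round(3),"F",st["ft_force"].round(1),"op",round(st["opening"],3))
E
python3 -c "
from h import *
tgt((400,260,290,2.674),(540,-230,300,1.802))"
```

```text
(400, 260, 290) [0.0, -0.0, -0.01] [-0.2398, -0.2126, -0.0754]
(540, -230, 300) [0.0, -0.0, 49.95] [-0.5857, -0.5868, -0.0854]
t 1.45 [281.8 557.9 214.6] [ 3.142 -0.     2.674] F [-0.  -0.2 -0.1] op 1.002
```

>>> move_arm --plan '[[[0,0,0],[0,0,-0.06],-1],[[0,0,49.95],[-0.5857,-0.5868,-0.0854],-1],[[0,0,49.95],[-0.5857,-0.5868,-0.0854],-1],[[0,0,49.95],[-0.5857,-0.5868,-0.0854],-1],[[0,0,49.95],[-0.5857,-0.5868,-0.0854],-1]]'

```text
t: 2.08
eef_pos: [359.9, 318.6, 282.6]
tcp_rot: [3.141, -0.0, 1.918]
ft_force: [2.2, -0.0, 0.3]
opening: 0.53
grip_force: 0.0
```

```bash
python3 -c "
from h import *
tgt((540,-230,300,1.802))"
```

```text
(540, -230, 300) [0.04, -0.01, 6.65] [-0.5771, -0.0173, -0.0175]
t 2.075 [359.9 318.6 282.6] [ 3.141 -0.     1.918] F [ 2.2 -0.   0.3] op 0.53
```

>>> move_arm --plan '[[[0,0,6.65],[-0.577,-0.0173,-0.0175],-1],[[0,0,6.65],[-0.577,-0.0173,-0.0175],-1],[[0,0,6.65],[-0.577,-0.0173,-0.0175],-1],[[0,0,6.65],[-0.577,-0.0173,-0.0175],-1],[[0,0,6.65],[-0.577,-0.0173,-0.0175],-1]]'

```text
t: 2.7
eef_pos: [459.1, 22.2, 292.1]
tcp_rot: [3.141, 0.0, 1.808]
ft_force: [1.6, -0.2, 0.5]
opening: 0.023
grip_force: 0.0
```

```bash
python3 -c "
from h import *
tgt((540,-230,300,1.802))"
```

```text
(540, -230, 300) [0.05, 0.01, 0.32] [-0.2641, 0.0195, -0.0078]
t 2.7 [459.1  22.2 292.1] [3.141 0.    1.808] F [ 1.6 -0.2  0.5] op 0.023
```

>>> move_arm --plan '[[[0,0,0.3],[-0.264,0.0195,-0.008],-1],[[0,0,0.3],[-0.264,0.0195,-0.008],-1],[[0,0,0.3],[-0.264,0.0195,-0.008],-1],[[0,0,0.3],[-0.264,0.0195,-0.008],-1],[[0,0,0.3],[-0.264,0.0195,-0.008],-1]]'

```text
t: 3.32
eef_pos: [540.1, -231.0, 299.1]
tcp_rot: [-3.141, -0.0, 1.8]
ft_force: [-0.2, -0.1, -0.7]
opening: 0.005
grip_force: 0.0
```

```bash
python3 -c "
from h import *
w=eyes.read_camera('wrist');save(w,'w1.png')
np.savez('w1.npz',K=w['K'],extrinsics=w['extrinsics'])
for k in ['left_cover_pad','right_cover_pad']: print(k,[(d['uv'],d['score'],int(d['mask'].sum())) for d in eyes.cut_out(w,k)][:2])
cv2.imwrite('pics/w1b.png',cv2.resize(w['img'][:,:,::-1],(800,600),interpolation=cv2.INTER_CUBIC))
tgt((540,-230,300,1.802))"
```

```text
left_cover_pad []
right_cover_pad [([307.3, 215.3], 0.91, 4191)]
(540, -230, 300) [-0.02, -0.05, -0.01] [-0.0026, 0.0, -0.0006]
t 3.475 [ 539.4 -227.5  299.4] [-3.141e+00 -1.000e-03  1.802e+00] F [-0.1  0.  -0.1] op 0.003
```

View pics/w1b.png

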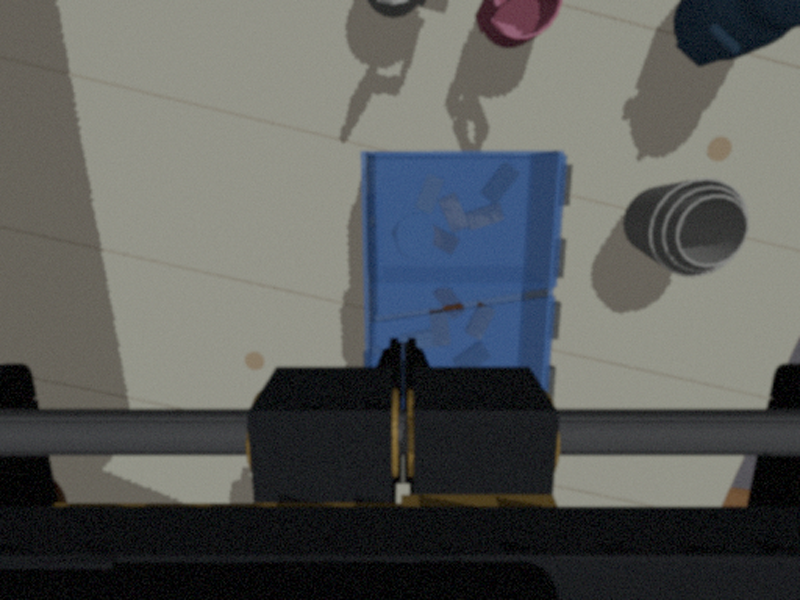

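The wrist view shows the left pad at (412,235)/1.5625, the bin's left rim level at row 152 (so the yaw of 0.231 is right), and the bystanders clear.

Run:
```python
from h import *
from scipy.optimize import least_squares
w=dict(np.load("w1.npz"))
q=np.array([586.5,-239.5,.231])
B=lambda q,P:np.array([q[0]+np.cos(q[2])*P[0]-np.sin(q[2])*P[1],q[1]+np.sin(q[2])*P[0]+np.cos(q[2])*P[1],P[2]])
for P in [(-75,105,90),(75,105,90),(77,52.5,92)]: print(P,(proj(w,B(q,P))*1.5625).round())
s=eyes.read_camera("scene")
for side,uvs in [(1,[(w,(263.7,150.4)),(s,(214,132.5))]),(-1,[(s,(181.5,121.8))])]:
    def f(v):
        th,dx,dy=v;P=B(q+[dx,dy,0],(77-135*np.cos(th)+8*np.sin(th),52.5*side,92+135*np.sin(th)+8*np.cos(th)))
        return np.concatenate([proj(c,P)-u for c,u in uvs]+[[dx/3,dy/3]])
    r=least_squares(f,[.5,0,0]);th=r.x[0];print(side,r.x.round(3),r.fun.round(2))
    for t in [th+.1,th,.3,.1,.04,0]:
        P=B(q,(77-135*np.cos(t)+8*np.sin(t),52.5*side,92+135*np.sin(t)+8*np.cos(t)));print(round(t,2),P.round(1))
```

```text
(-75, 105, 90) [359. 149.]
(75, 105, 90) [563. 148.]
(77, 52.5, 92) [561. 220.]
1 [ 0.518 -0.348 -1.383] [ 0.14  0.14  0.78  0.2  -0.12 -0.46]
0.62 [ 546.9 -194.9  176.8]
0.52 [ 539.1 -196.7  165.8]
0.3 [ 526.2 -199.8  139.5]
0.1 [ 519.5 -201.3  113.4]
0.04 [ 518.4 -201.6  105.4]
0 [ 518.  -201.7  100. ]
-1 [0.484 0.647 0.031] [ 0.11 -0.2   0.22  0.01]
0.58 [ 568.1 -297.8  173.1]
0.48 [ 560.8 -299.5  161.9]
0.3 [ 550.2 -302.   139.5]
0.1 [ 543.5 -303.5  113.4]
0.04 [ 542.5 -303.8  105.4]
0 [ 542.1 -303.9  100. ]
```

```bash
python3 -c "
from h import *
tgt((546,-196,185,1.802),(538,-198,162,1.802),(527,-201,140,1.802),(520,-202,118,1.802))"
```

```text
(546, -196, 185) [-0.01, -0.03, 0.05] [0.0284, 0.0136, 0.1147]
(538, -198, 162) [-0.01, -0.03, 0.05] [0.0282, 0.0053, 0.1377]
(527, -201, 140) [-0.01, -0.03, 0.05] [0.0278, -0.0061, 0.1597]
(520, -202, 118) [-0.01, -0.03, 0.05] [0.0285, -0.0131, 0.1817]
t 3.525 [ 539.4 -226.8  299.7] [-3.141e+00 -1.000e-03  1.803e+00] F [-0.2  0.5 -0.1] op 0.007
```

>>> move_arm --plan '[[[0,0,0],[0.0284,0.0136,0.1147],-1],[[0,0,0],[0.0284,0.0136,0.1147],-1],[[0,0,0],[0.0284,0.0053,0.1377],-1],[[0,0,0],[0.0284,-0.006,0.1597],-1],[[0,0,0],[0.0284,-0.0131,0.1817],-1]]'

```text
t: 4.15
eef_pos: [520.2, -201.4, 118.1]
tcp_rot: [3.141, 0.0, 1.804]
ft_force: [0.9, 1.1, 0.9]
opening: 0.004
grip_force: 0.6
```

```bash
python3 -c "
from h import *
tgt((518.5,-202,112,1.802),(518,-202,105,1.802),(518,-202,100,1.802),(518,-202,98.5,1.802))"
```

```text
(518.5, -202, 112) [0.06, 0.02, 0.14] [-0.0002, -0.0018, 0.0061]
(518, -202, 105) [0.06, 0.02, 0.14] [-0.0001, -0.0023, 0.0131]
(518, -202, 100) [0.06, 0.02, 0.14] [-0.0001, -0.0023, 0.0181]
(518, -202, 98.5) [0.06, 0.02, 0.14] [-0.0001, -0.0023, 0.0196]
t 4.15 [ 520.2 -201.4  118.1] [3.141 0.    1.804] F [0.9 1.1 0.9] op 0.004
```

>>> move_arm --plan '[[[0,0,0],[0,-0.0018,0.006],-1],[[0,0,0],[0,-0.0023,0.011],-1],[[0,0,0],[0,-0.0023,0.0145],-1],[[0,0,0],[0,-0.0023,0.017],-1],[[0,0,0],[0,-0.0023,0.0182],-1]]'

```text
t: 4.78
eef_pos: [518.6, -203.5, 100.3]
tcp_rot: [3.141, 0.001, 1.803]
ft_force: [0.2, 0.4, 2.7]
opening: 0.006
grip_force: 1.7
```

```bash
python3 -c "
from h import *
tgt((518,-202,99,1.802),(518,-202,98,1.802))"
```

```text
(518, -202, 99) [0.05, 0.03, 0.06] [0.0016, -0.0002, 0.0013]
(518, -202, 98) [0.05, 0.03, 0.06] [0.0016, -0.0002, 0.0023]
t 4.775 [ 518.6 -203.5  100.3] [3.141e+00 1.000e-03 1.803e+00] F [0.2 0.4 2.7] op 0.006
```

>>> move_arm --plan '[[[0,0,0],[0.001,0,0.0004],-1],[[0,0,0],[0.001,0,0.0008],-1],[[0,0,0],[0.001,0,0.001],-1],[[0,0,0],[0.001,0,0.001],-1]]'

```text
t: 5.28
eef_pos: [518.6, -203.4, 100.2]
tcp_rot: [3.14, 0.002, 1.803]
ft_force: [-2.5, -1.0, 11.3]
opening: 0.005
grip_force: 6.1
```

```bash
python3 -c "
from h import *
tgt((530,-215,200,1.802),(568,-299,185,1.802),(561,-300,160,1.802))"
```

```text
(530, -215, 200) [0.1, 0.12, 0.04] [-0.0141, 0.0086, -0.0998]
(568, -299, 185) [0.1, 0.12, 0.04] [-0.1046, 0.0262, -0.0846]
(561, -300, 160) [0.1, 0.12, 0.04] [-0.1039, 0.0192, -0.0596]
t 5.275 [ 518.6 -203.4  100.2] [3.140e+00 2.000e-03 1.803e+00] F [-2.5 -1.  11.3] op 0.005
```

>>> move_arm --plan '[[[0,0,0],[0,0,-0.06],-1],[[0,0,0],[-0.014,0.0086,-0.0998],-1],[[0,0,0],[-0.06,0.018,-0.09],-1],[[0,0,0],[-0.1046,0.0262,-0.0846],-1],[[0,0,0],[-0.1046,0.0262,-0.0846],-1]]'

```text
t: 5.9
eef_pos: [568.1, -300.8, 182.6]
tcp_rot: [3.141, 0.0, 1.801]
ft_force: [-0.8, -0.3, -0.5]
opening: 0.007
grip_force: 0.0
```

```bash
python3 -c "
from h import *
for i in range(3): w=eyes.read_camera('scene')
cv2.imwrite('pics/s2.png',cv2.resize(w['img'][105:205,140:260,::-1],(720,600),interpolation=cv2.INTER_CUBIC))
tgt((561,-300,160,1.802),(550,-302.5,139,1.802),(544,-304,118,1.802),(542.3,-304.5,110,1.802),(542,-305,104,1.802))"
```

```text
(561, -300, 160) [-0.01, -0.03, 0.03] [-0.0006, -0.0066, 0.0234]
(550, -302.5, 139) [-0.01, -0.03, 0.03] [-0.0005, -0.0178, 0.0444]
(544, -304, 118) [-0.01, -0.03, 0.03] [-0.0006, -0.024, 0.0654]
(542.3, -304.5, 110) [-0.01, -0.03, 0.03] [-0.0007, -0.0258, 0.0734]
(542, -305, 104) [-0.01, -0.03, 0.03] [-0.0011, -0.0262, 0.0794]
t 6.05 [ 567.3 -297.9  183.4] [-3.141 -0.     1.803] F [-1.3 -0.7  0.7] op 0.003
```

View pics/s2.png

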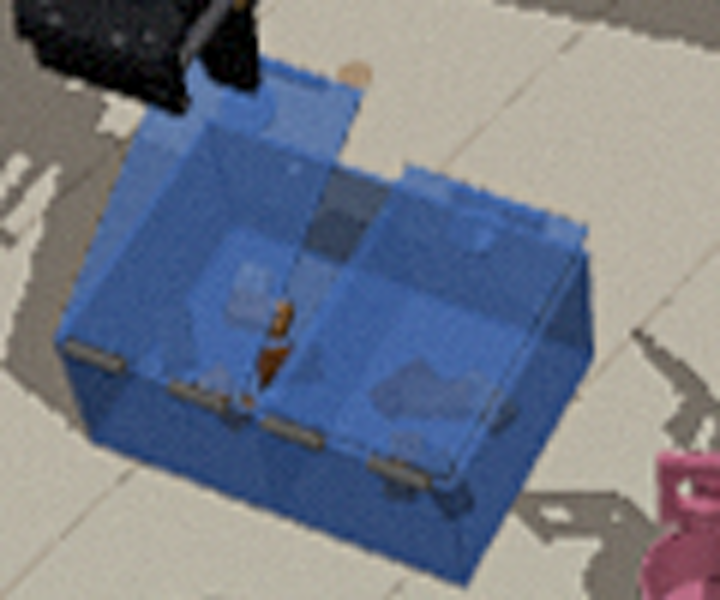

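The left cover looks flat, with its pad at scene (221,143). I'll check that against the predicted shut position before the right one.

```bash
python3 -c "
from h import *
s=eyes.read_camera('scene')
for P in [(518,-202.5,100),(518.4,-202.5,105.4),(519.5,-202.3,113.4),(521.5,-202,120)]: print(P,((proj(s,P)-[140,105])*6).round())
"
```

```text
(518, -202.5, 100) [480. 223.]
(518.4, -202.5, 105.4) [479. 217.]
(519.5, -202.3, 113.4) [476. 208.]
(521.5, -202, 120) [473. 202.]
```

>>> move_arm --plan '[[[0,0,0],[-0.0006,-0.0066,0.0234],-1],[[0,0,0],[-0.0006,-0.0178,0.0444],-1],[[0,0,0],[-0.0006,-0.024,0.0654],-1],[[0,0,0],[-0.0007,-0.0258,0.0734],-1],[[0,0,0],[-0.001,-0.0262,0.079],-1]]'

```text
t: 6.72
eef_pos: [542.0, -304.6, 105.5]
tcp_rot: [-3.141, -0.001, 1.803]
ft_force: [-3.1, 4.0, 6.4]
opening: 0.001
grip_force: 3.2
```

```bash
python3 -c "
from h import *
tgt((542,-304.5,100,1.802),(542,-304.5,99,1.802),(542,-304.5,98,1.802))"
```

```text
(542, -304.5, 100) [-0.02, -0.04, 0.06] [0.0001, 0.0, 0.0055]
(542, -304.5, 99) [-0.02, -0.04, 0.06] [0.0001, 0.0, 0.0065]
(542, -304.5, 98) [-0.02, -0.04, 0.06] [0.0001, 0.0, 0.0075]
t 6.725 [ 542.  -304.6  105.5] [-3.141e+00 -1.000e-03  1.803e+00] F [-3.1  4.   6.4] op 0.001
```

>>> move_arm --plan '[[[0,0,0],[0,0,0.002],-1],[[0,0,0],[0,0,0.0035],-1],[[0,0,0],[0,0,0.0045],-1],[[0,0,0],[0,0,0.005],-1]]'

```text
t: 7.22
eef_pos: [542.5, -305.5, 100.2]
tcp_rot: [3.141, 0.001, 1.803]
ft_force: [-2.1, 2.3, 10.4]
opening: 0.004
grip_force: 5.1
```

```bash
python3 -c "
from h import *
tgt((475,-20,270,2.934))"
```

```text
(475, -20, 270) [0.02, 0.05, -64.83] [0.2933, -0.0, -0.1699]
t 7.225 [ 542.5 -305.5  100.2] [3.141e+00 1.000e-03 1.803e+00] F [-2.1  2.3 10.4] op 0.004
```

>>> move_arm --plan '[[[0,0,0],[0,0,-0.06],-1],[[0,0,0],[0,0,-0.12],-1],[[0,0,-64.8],[0.293,0,-0.17],1],[[0,0,-64.8],[0.293,0,-0.17],1],[[0,0,-64.8],[0.293,0,-0.17],1]]'

```text
t: 7.85
eef_pos: [499.1, -124.1, 251.5]
tcp_rot: [3.141, 0.001, 2.371]
ft_force: [0.6, 0.3, 0.8]
opening: 0.263
grip_force: 0.0
```

```bash
python3 -c "
from h import *
tgt((475,-20,270,2.934))"
```

```text
(475, -20, 270) [0.01, 0.03, -32.28] [0.0898, 0.0579, -0.0185]
t 7.85 [ 499.1 -124.1  251.5] [3.141e+00 1.000e-03 2.371e+00] F [0.6 0.3 0.8] op 0.263
```

>>> move_arm --plan '[[[0,0,-32.3],[0.09,0.058,-0.0185],1],[[0,0,-32.3],[0.09,0.058,-0.0185],1],[[0,0,-32.3],[0.09,0.058,-0.0185],1],[[0,0,-32.3],[0.09,0.058,-0.0185],1],[[0,0,-32.3],[0.09,0.058,-0.0185],1]]'

```text
t: 8.48
eef_pos: [476.3, -21.6, 269.4]
tcp_rot: [3.142, -0.0, 2.924]
ft_force: [0.9, 0.2, 0.4]
opening: 0.786
grip_force: 0.0
```

```bash
python3 -c "
from h import *
for i in range(2): s=eyes.read_camera('scene')
w=eyes.read_camera('wrist')
np.savez('w2.npz',K=w['K'],extrinsics=w['extrinsics'])
a=cv2.resize(s['img'][105:205,140:260,::-1],(480,400),interpolation=cv2.INTER_CUBIC)
b=cv2.resize(w['img'][:,:,::-1],(800,600),interpolation=cv2.INTER_CUBIC)
b[400:,560:]=cv2.resize(a,(240,200),interpolation=cv2.INTER_AREA)
cv2.imwrite('pics/w2.png',b)
tgt((475,-20,270,2.934))"
```

```text
(475, -20, 270) [0.01, -0.02, -0.48] [0.0016, 0.0014, -0.0007]
t 8.625 [476.3 -21.7 269.3] [ 3.142 -0.     2.926] F [-0.3 -0.2 -0.3] op 0.916
```

View pics/w2.png

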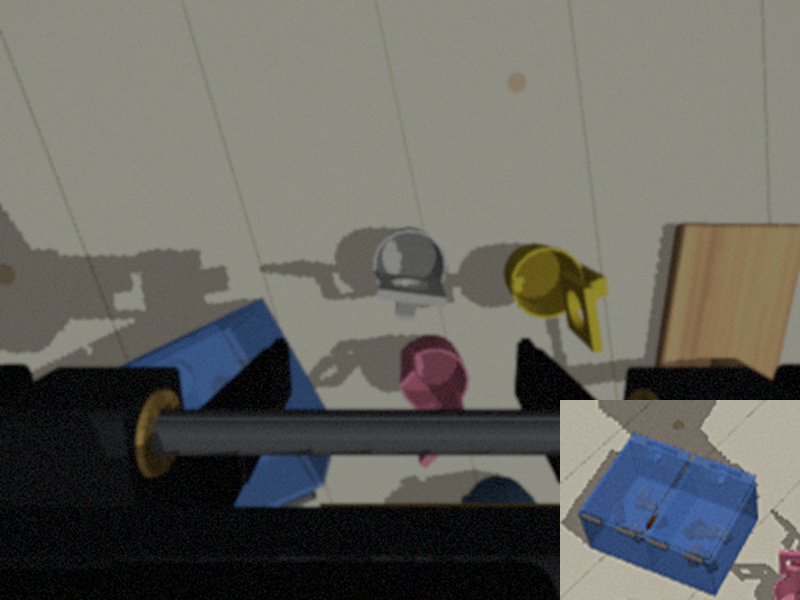

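Both covers look flat and shut in the inset. The aluminium scoop is under the gripper at (410,270)/1.5625, with the pink one at (433,365) and the yellow one at (545,280), both clear of the finger lines. I'll zoom in on its plate.

```bash
python3 -c "
from h import *
s=eyes.read_camera('scene');w=eyes.read_camera('wrist')
np.savez('w3.npz',K=w['K'],extrinsics=w['extrinsics'])
a=cv2.resize(w['img'][140:215,230:300,::-1],(560,600),interpolation=cv2.INTER_CUBIC)
b=cv2.resize(s['img'][140:200,266:290,::-1],(240,600),interpolation=cv2.INTER_CUBIC)
cv2.imwrite('pics/w3.png',np.hstack([a,b]))
for c in (s,w): print([(np.round(d['uv'],1).tolist(),round(d['score'],2)) for d in eyes.cut_out(c,'scoop_eye')])
tgt((475,-20,270,2.934))"
```

```text
[([258.6, 195.1], 0.9), ([280.1, 176.9], 0.87), ([300.3, 208.7], 0.75), ([336.0, 268.1], 0.7)]
[([357.5, 183.5], 0.88), ([277.5, 242.3], 0.72), ([263.8, 169.5], 0.55)]
(475, -20, 270) [0.0, -0.01, -0.37] [0.0015, 0.0011, -0.0006]
t 8.825 [476.2 -21.4 269.4] [ 3.142 -0.     2.928] F [0.7 0.5 0.3] op 0.991
```

View pics/w3.png

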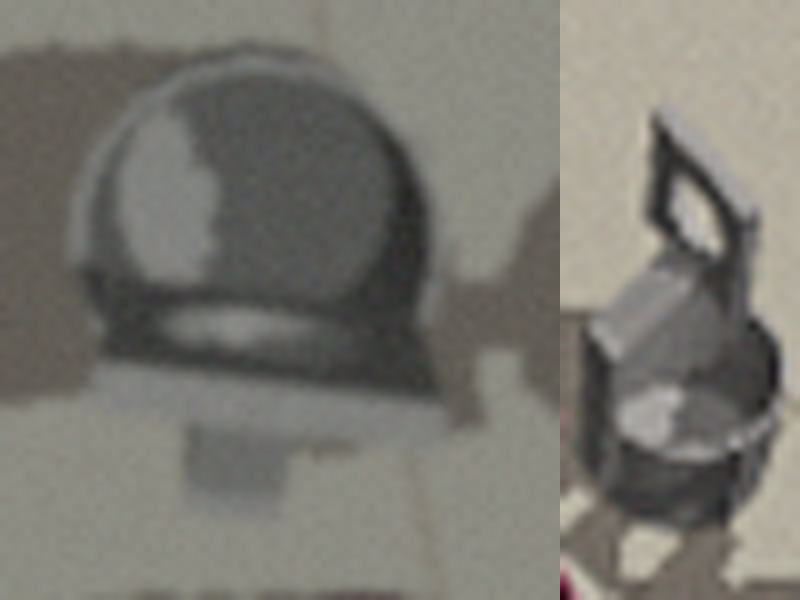

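Run:
```python
from h import *
w=dict(np.load("w3.npz"));s=eyes.read_camera("scene")
L=onz(w,(241.5,187.25),150);R=onz(w,(285.25,192.5),150);print("wrist",L.round(1),R.round(1),np.linalg.norm(L-R))
for a,b in [((241.5,187.25),(275.5,151.3)),((285.25,192.5),(285.5,160.6)),]:
    for a2,b2 in [(a,b)]: 
        x,e=tri([ray(w,a),ray(s,b)]);print("tri",x.round(1),e)
# which scene corner is which: try swapped
for a,b in [((241.5,187.25),(285.5,160.6)),((285.25,192.5),(275.5,151.3))]:
    x,e=tri([ray(w,a),ray(s,b)]);print("swap",x.round(1),e)
d=(L-R) if L[1]>R[1] else (R-L);m=(L+R)/2
print("mid",m.round(1),"yaw of y-axis minus 90",np.arctan2(d[1],d[0])-np.pi/2)
for z in (50,): print("cup",onz(w,(230+255/8,140+215/8),z).round(1))
```

```text
wrist [474.7 -35.4 150. ] [488.6   4.  150. ] 41.79141246691235
tri [476.6 -37.3 143.8] [1.3, 1.3]
tri [489.1   3.3 149.2] [0.8, 0.8]
swap [475.9 -22.7 123.5] [16.0, 16.0]
swap [489.5 -11.6 172.7] [16.5, 16.5]
mid [481.6 -15.7 150. ] yaw of y-axis minus 90 -0.3391608651219591
cup [478. -15.  50.]
```

```bash
python3 -c "
from h import *
tgt((482,-16,200,2.812),(482,-16,113,2.812))"
```

```text
(482, -16, 200) [0.0, -0.01, 6.64] [-0.0045, 0.0065, 0.0694]
(482, -16, 113) [0.0, -0.01, 6.64] [-0.0045, 0.0065, 0.1564]
t 8.875 [476.2 -21.4 269.4] [ 3.142 -0.     2.928] F [ 0.6 -0.3 -0.3] op 0.996
```

>>> move_arm --plan '[[[0,0,6.6],[-0.0045,0.0065,0.05],1],[[0,0,6.6],[-0.0045,0.0065,0.09],1],[[0,0,6.6],[-0.0045,0.0065,0.13],1],[[0,0,6.6],[-0.0045,0.0065,0.1564],1],[[0,0,6.6],[-0.0045,0.0065,0.1564],-0.2]]'

```text
t: 9.5
eef_pos: [481.3, -15.7, 111.8]
tcp_rot: [-3.141, -0.003, 2.813]
ft_force: [-0.9, 0.7, 1.2]
opening: 0.942
grip_force: 0.0
```

>>> move_arm --plan '[[[0,0,0],[0,0,0],-1],[[0,0,0],[0,0,0],-1],[[0,0,0],[0,0,0],-1],[[0,0,0],[0,0,0],-1],[[0,0,0],[0,0,0],-1]]'

```text
t: 10.12
eef_pos: [482.0, -15.8, 113.2]
tcp_rot: [3.141, 0.0, 2.814]
ft_force: [0.5, 0.4, -0.8]
opening: 0.439
grip_force: 29.9
```

Run:
```python
import cv2,numpy as np
s=cv2.imread("pics/scene0.png");t=cv2.imread("pics/top0.png")
a=cv2.resize(s[210:300,300:375],(500,600),interpolation=cv2.INTER_CUBIC)
b=cv2.resize(t[170:245,140:177],(296,600),interpolation=cv2.INTER_CUBIC)
cv2.imwrite("pics/peg.png",np.hstack([a,b]))
```

```text
(no output)
```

View pics/peg.png

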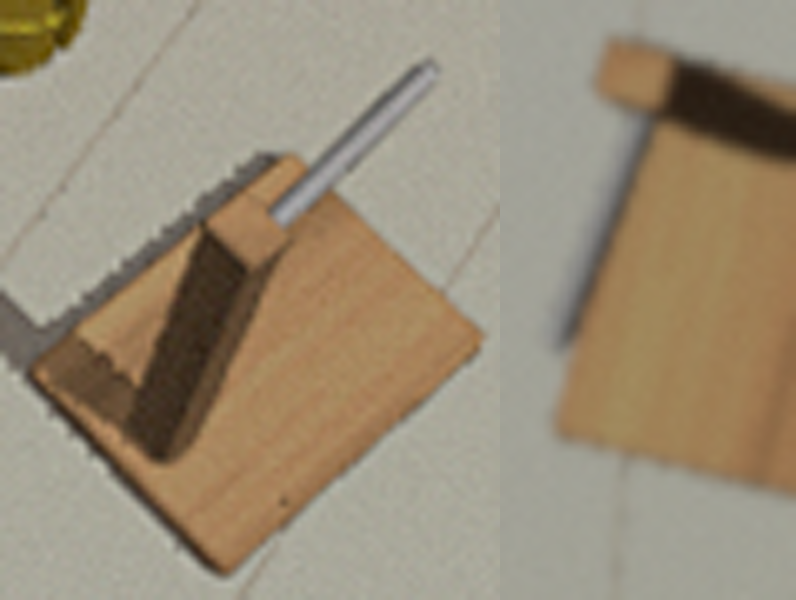

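>>> move_arm --plan '[[[0,0,0],[0,0,-0.04],-1],[[0,0,0],[0,0,-0.09],-1],[[0,0,0],[0,0,-0.13],-1],[[0,0,0],[0,0,-0.16],-1],[[0,0,0],[0,0,-0.16],-1]]'

```text
t: 10.75
eef_pos: [482.5, -15.9, 274.6]
tcp_rot: [3.141, 0.004, 2.814]
ft_force: [-0.4, -0.0, -1.4]
opening: 0.438
grip_force: 29.9
```

The peg tip is at scene (364.5,220) and top (148.5,212.5). The base corners are at scene (372.5,260), (342.8,232.8), (305.3,265.5) and (334.2,295.5).

Run:
```python
from h import *
from scipy.optimize import least_squares
s=eyes.read_camera("scene");t=eyes.read_camera("top")
T=lambda q,P:np.array([q[0]+np.cos(q[2])*P[0]-np.sin(q[2])*P[1],q[1]+np.sin(q[2])*P[0]+np.cos(q[2])*P[1],P[2]])
S=[((-75,55,15),(372.5,260)),((-75,-55,15),(342.8,232.8)),((75,-55,15),(305.3,265.5)),((75,55,15),(334.2,295.5)),((-30,0,213),(364.5,220.3))]
Tp=[((75,-55,15),(193,185)),((-75,-55,15),(184.5,232.5)),((-75,55,15),(147.3,224.4)),((-30,0,213),(148.3,212.8))]
for nm,pts in [("scene",[(s,)+p for p in S]),("top",[(t,)+p for p in Tp]),("both",[(s,)+p for p in S]+[(t,)+p for p in Tp])]:
    r=least_squares(lambda q:np.concatenate([proj(c,T(q,P))-uv for c,P,uv in pts]),[585,250,-.2],x_scale=[10,10,.1],loss="soft_l1")
    print(nm,r.x.round(3),"tip",T(r.x,(-30,0,213)).round(1),"root",T(r.x,(45,0,186)).round(1));print((proj(pts[0][0],T(r.x,pts[0][1]))-pts[0][2]).round(1),np.round([np.linalg.norm(proj(c,T(r.x,P))-uv) for c,P,uv in pts],1))
x,e=tri([ray(s,(364.5,220.3)),ray(t,(148.3,212.8))]);print("tip tri",x.round(1),e)
tgt((450,270,240,2.95))
```

```text
scene [ 5.90965e+02  2.55181e+02 -2.12000e-01] tip [561.6 261.5 213. ] root [635.  245.7 186. ]
[ 1.3 -0.2] [1.3 1.4 1.3 0.8 1.1]
top [ 5.87043e+02  2.50307e+02 -1.81000e-01] tip [557.5 255.7 213. ] root [631.3 242.2 186. ]
[ 0.5 -1.1] [1.2 1.5 1.2 0.4]
both [ 5.89250e+02  2.53289e+02 -2.02000e-01] tip [559.9 259.3 213. ] root [633.3 244.3 186. ]
[ 0.9 -1.4] [1.7 2.3 1.8 0.6 1.2 1.3 3.1 1.4 1.7]
tip tri [556.1 259.8 206.8] [1.6, 1.6]
(450, 270, 240) [-0.0, -0.06, -7.82] [0.1219, 0.2603, 0.0323]
t 10.85 [481.6 -15.7 272.2] [-3.142e+00 -1.000e-03  2.814e+00] F [ 0.3  0.2 -1.7] op 0.438
```

```bash
python3 -c "
from h import *
tgt((505,270,300,2.94))"
```

```text
(505, 270, 300) [-0.0, -0.06, -7.25] [0.0699, 0.278, -0.0278]
t 10.85 [481.6 -15.7 272.2] [-3.142e+00 -1.000e-03  2.814e+00] F [ 0.3  0.2 -1.7] op 0.438
```

>>> move_arm --plan '[[[0,0,0],[0.02,0.03,-0.028],-1],[[0,0,-3],[0.048,0.08,-0.028],-1],[[0,0,-7.2],[0.07,0.14,-0.028],-1],[[0,0,-7.2],[0.07,0.2,-0.028],-1],[[0,0,-7.2],[0.07,0.25,-0.028],-1]]'

```text
t: 11.48
eef_pos: [496.1, 245.6, 299.3]
tcp_rot: [-3.14, -0.002, 2.94]
ft_force: [0.1, 0.1, -1.2]
opening: 0.442
grip_force: 29.9
```

>>> move_arm --plan '[[[0,0,0],[0,0.028,0],-1],[[0,0,0],[0,0.028,0.02],-1],[[0,0,0],[0,0.028,0.05],-1],[[0,0,0],[0,0.028,0.08],-1],[[0,0,0],[0,0.028,0.08],-1]]'

```text
t: 12.1
eef_pos: [500.6, 270.4, 217.9]
tcp_rot: [-3.138, -0.005, 2.939]
ft_force: [-0.2, -0.2, -1.4]
opening: 0.438
grip_force: 29.9
```

Run:
```python
from h import *
for i in range(2): s=eyes.read_camera("scene")
w=eyes.read_camera("wrist")
np.savez("w4.npz",K=w["K"],extrinsics=w["extrinsics"])
a=cv2.resize(s["img"][190:300,310:390,::-1],(436,600),interpolation=cv2.INTER_CUBIC)
b=cv2.resize(w["img"][130:330,180:340,::-1],(364,455),interpolation=cv2.INTER_CUBIC)
b=cv2.copyMakeBorder(b,0,145,0,0,cv2.BORDER_CONSTANT)
cv2.imwrite("pics/h1.png",np.hstack([a,b]))
st=readout.state();R=Rn.from_euler("xyz",st["tcp_rot"]).as_matrix();e=st["eef_pos"]+[0,0,12]
print("eye pred scene",((proj(s,e)-[310,190])*5.45).round(),"tip pred",((proj(s,[559.5,259,213])-[310,190])*5.45).round())
print("wrist tip pred",((proj(w,[559.5,259,213])-[180,130])*2.275+[436,0]).round(),"eye",((proj(w,e)-[180,130])*2.275+[436,0]).round())
tgt((505.6,270,201,2.94))
```

```text
eye pred scene [396.  58.] tip pred [291. 163.]
wrist tip pred [608. 420.] eye [608. 261.]
(505.6, 270, 201) [0.02, 0.02, -0.05] [-0.0035, -0.0003, 0.0206]
t 12.25 [502.2 271.  221.6] [3.141 0.    2.939] F [-0.   0.4 -0.6] op 0.439
```

View pics/h1.png

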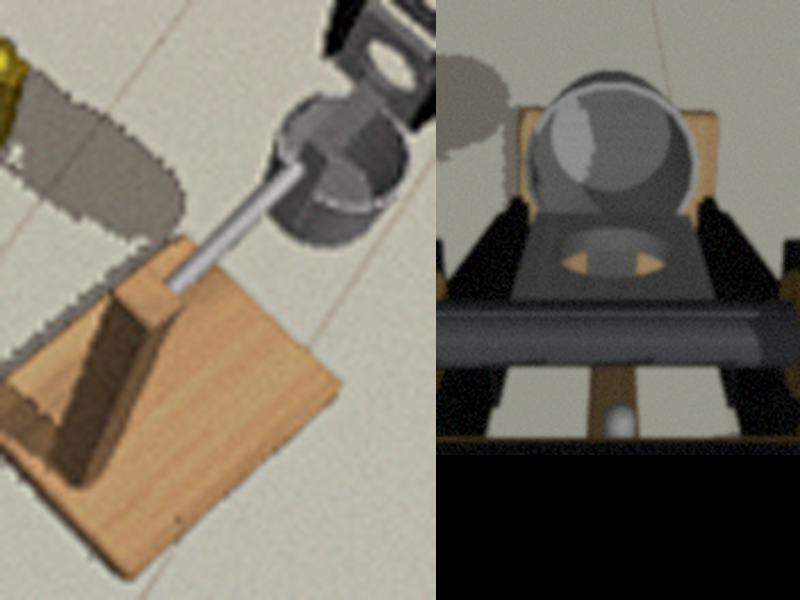

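The wrist view shows the peg tip at (621,418), about 3.4 mm further to +y than predicted. The scene view agrees, and the eye is within 1 mm of its prediction. I'll shift the approach line accordingly.

```bash
python3 -c "
from h import *
tgt(*[(560+.98*d,262-.199*d,z,2.94) for d,z in [(-50,201),(-30,201),(-10,201),(5,199.5),(15,195.5),(25,192),(25,183)]])"
```

```text
(511.0, 271.95, 201) [0.02, 0.02, -0.05] [-0.0084, 0.0027, 0.0206]
(530.6, 267.97, 201) [0.02, 0.02, -0.05] [-0.0284, 0.0028, 0.0206]
(550.2, 263.99, 201) [0.02, 0.02, -0.05] [-0.0484, 0.0028, 0.0206]
(564.9, 261.005, 199.5) [0.02, 0.02, -0.05] [-0.0634, 0.0028, 0.0221]
(574.7, 259.015, 195.5) [0.02, 0.02, -0.05] [-0.0734, 0.0029, 0.0262]
(584.5, 257.025, 192) [0.02, 0.02, -0.05] [-0.0834, 0.0029, 0.0297]
(584.5, 257.025, 183) [0.02, 0.02, -0.05] [-0.0834, 0.0029, 0.0387]
t 12.25 [502.2 271.  221.6] [3.141 0.    2.939] F [-0.   0.4 -0.6] op 0.439
```

>>> move_arm --plan '[[[0,0,0],[-0.0084,0.0028,0.0206],-1],[[0,0,0],[-0.0284,0.0028,0.0206],-1],[[0,0,0],[-0.0484,0.0028,0.0206],-1],[[0,0,0],[-0.0484,0.0028,0.0206],-1],[[0,0,0],[-0.0634,0.0028,0.0221],-1]]'

```text
t: 12.88
eef_pos: [564.2, 261.1, 199.8]
tcp_rot: [3.141, 0.0, 2.94]
ft_force: [0.3, 0.7, -1.9]
opening: 0.444
grip_force: 29.9
```

```bash
python3 -c "
from h import *
for i in range(3): s=eyes.read_camera('scene')
tgt(*[(560+.98*d,262-.199*d,z,2.94) for d,z in [(15,195.5),(25,192),(25,183)]])"
```

```text
(574.7, 259.015, 195.5) [0.01, 0.01, -0.07] [-0.01, 0.0003, 0.0036]
(584.5, 257.025, 192) [0.01, 0.01, -0.07] [-0.02, 0.0003, 0.0071]
(584.5, 257.025, 183) [0.01, 0.01, -0.07] [-0.02, 0.0003, 0.0161]
t 13.025 [564.9 260.8 199.1] [3.141 0.    2.939] F [-1.   0.2 -1.5] op 0.441
```

No contact so far. The next move goes further on and down the slope.

>>> move_arm --plan '[[[0,0,0],[-0.01,0.0003,0.0036],-1],[[0,0,0],[-0.02,0.0003,0.0071],-1],[[0,0,0],[-0.022,0.0003,0.008],-1],[[0,0,0],[-0.022,0.0003,0.012],-1],[[0,0,0],[-0.022,0.0003,0.0145],-1]]'

```text
t: 13.65
eef_pos: [585.9, 256.8, 184.2]
tcp_rot: [-3.141, -0.0, 2.939]
ft_force: [0.6, -0.3, -0.8]
opening: 0.439
grip_force: 29.9
```

```bash
python3 -c "
from h import *
for i in range(2): s=eyes.read_camera('scene')
cv2.imwrite('pics/h2.png',cv2.resize(s['img'][190:310,300:400,::-1],(500,600),interpolation=cv2.INTER_CUBIC))
tgt((586,257,183,2.94))"
```

```text
(586, 257, 183) [-0.01, -0.03, -0.04] [-0.0001, 0.0003, 0.0012]
t 13.75 [585.9 256.7 184.2] [-3.141e+00 -1.000e-03  2.939e+00] F [ 0.3  0.2 -1.3] op 0.437
```

View pics/h2.png

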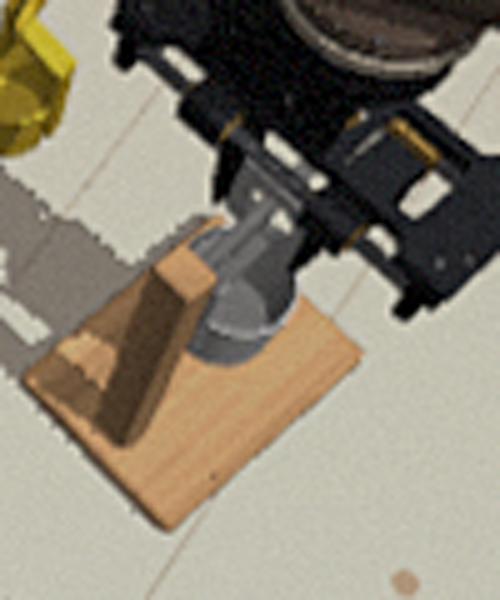

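The peg runs through the eye, between post top (185,265) and plate (265,200). I'll lower it gently until it rests on the peg.

>>> move_arm --plan '[[[0,0,0],[0,0,0.0005],-1],[[0,0,0],[0,0,0.001],-1],[[0,0,0],[0,0,0.001],-1]]'

```text
t: 14.12
eef_pos: [586.2, 256.7, 183.6]
tcp_rot: [3.141, 0.0, 2.939]
ft_force: [-0.3, -0.4, -0.3]
opening: 0.44
grip_force: 29.9
```

>>> move_arm --plan '[[[0,0,0],[0,0,0.0005],-1],[[0,0,0],[0,0,0.001],-1],[[0,0,0],[0,0,0.001],-1]]'

```text
t: 14.5
eef_pos: [586.2, 256.7, 182.5]
tcp_rot: [3.141, 0.0, 2.939]
ft_force: [-0.5, -0.3, 0.5]
opening: 0.441
grip_force: 29.9
```

>>> move_arm --plan '[[[0,0,0],[0,0,0.0005],-1],[[0,0,0],[0,0,0.001],-1],[[0,0,0],[0,0,0.001],-1]]'

```text
t: 14.88
eef_pos: [586.3, 256.8, 182.0]
tcp_rot: [3.141, 0.001, 2.939]
ft_force: [-1.8, -0.7, 4.6]
opening: 0.439
grip_force: 29.9
```

>>> move_arm --plan '[[[0,0,0],[0,0,-0.0008],-1],[[0,0,0],[0,0,-0.0008],-1],[[0,0,0],[0,0,-0.0008],-0.02],[[0,0,0],[0,0,-0.0008],0.1],[[0,0,0],[0,0,-0.0008],0.2]]'

```text
t: 15.5
eef_pos: [586.2, 256.7, 182.2]
tcp_rot: [-3.142, -0.0, 2.939]
ft_force: [-0.6, -0.8, -0.5]
opening: 0.582
grip_force: 0.0
```

>>> move_arm --plan '[[[0,0,0],[0,0,0],0.5],[[0,0,0],[0,0,0],0.8],[[0,0,0],[0,0,0],0.8],[[0,0,0],[0,0,0],0.8],[[0,0,0],[0,0,0],0.8]]'

```text
t: 16.12
eef_pos: [586.2, 256.7, 182.3]
tcp_rot: [3.142, 0.0, 2.939]
ft_force: [-0.4, 0.0, -0.7]
opening: 0.898
grip_force: 0.0
```

>>> move_arm --plan '[[[0,0,0],[0,0,-0.03],0.8],[[0,0,0],[0,0,-0.07],0.8],[[0,0,0],[0,0,-0.12],0.8],[[0,0,0],[0.05,0,-0.15],0.8],[[0,0,0],[0.11,0,-0.15],0.8]]'

```text
t: 16.75
eef_pos: [478.1, 279.0, 334.2]
tcp_rot: [3.139, 0.003, 2.938]
ft_force: [-0.1, 0.8, 0.5]
opening: 0.901
grip_force: 0.0
```

>>> move_arm --plan '[[[0,0,0],[0.04,0.06,0],0.8],[[0,0,0],[0.04,0.12,0],0.8],[[0,0,0],[0.04,0.18,0],0.8],[[0,0,0],[0.04,0.2,0],0.8],[[0,0,0],[0.04,0.2,0],0.8]]'

```text
t: 17.38
eef_pos: [479.1, 484.0, 331.2]
tcp_rot: [-3.141, -0.001, 2.941]
ft_force: [-0.4, 0.1, -1.0]
opening: 0.897
grip_force: 0.0
```

Run:
```python
from h import *
for k in range(2):
    s=eyes.read_camera("scene");t=eyes.read_camera("top")
    for n,c in (("s",s),("t",t)):
        for nm in ["scoop","stand","left_cover_pad","right_cover_pad","owl","cups"]:
            print(n,nm,[(np.round(d["uv"],1).tolist(),round(d["score"],2),int(d["mask"].sum()),cv2.boundingRect(d["mask"].astype(np.uint8))) for d in eyes.cut_out(c,nm)][:4])
# expected eye spot on the peg (d=26 / at the post) in both
for d in (26,65):
    P=np.array([560+.98*d,262-.199*d,213-.36*d-9.5]);print(d,P.round(),[proj(c,P).round(1).tolist() for c in (s,t)],"cup",[proj(c,P-[0,0,100]).round(1).tolist() for c in (s,t)])
save(s,"fin_s.png");save(t,"fin_t.png");tgt((500,400,300,2.94))
```

```text
s scoop [([259.5, 198.9], 0.98, 640, (246, 181, 22, 37)), ([352.6, 240.1], 0.85, 550, (338, 222, 26, 40)), ([302.5, 202.6], 0.81, 592, (291, 181, 24, 41)), ([175.1, 146.5], 0.25, 1503, (150, 122, 55, 49))]
s stand [([334.1, 266.3], 0.78, 2038, (304, 220, 68, 77)), ([349.8, 244.6], 0.73, 504, (338, 222, 25, 40)), ([208.5, 158.3], 0.27, 1580, (183, 133, 55, 52))]
s left_cover_pad [([210.3, 160.5], 0.56, 1573, (183, 134, 55, 51))]
s right_cover_pad [([178.1, 147.5], 0.84, 1495, (151, 122, 54, 50)), ([333.2, 269.1], 0.73, 1977, (304, 221, 68, 76))]
s owl [([227.6, 250.0], 0.6, 944, (215, 231, 30, 39))]
s cups [([177.4, 218.5], 0.7, 789, (160, 205, 30, 35))]
t scoop [([219.3, 227.6], 0.71, 329, (210, 218, 23, 20)), ([162.2, 204.6], 0.66, 446, (140, 192, 34, 23)), ([259.5, 205.9], 0.6, 345, (250, 196, 21, 21))]
t stand [([175.9, 200.1], 0.64, 1604, (145, 175, 49, 57))]
t left_cover_pad [([321.4, 209.2], 0.93, 2052, (299, 181, 47, 62))]
t right_cover_pad [([358.7, 203.7], 0.56, 2011, (336, 174, 48, 61))]
t owl [([246.9, 153.8], 0.6, 599, (234, 136, 29, 28))]
t cups [([306.9, 144.3], 0.84, 6
[... 873 characters left out ...]
81, 1466, (146, 175, 47, 56)), ([308.5, 142.0], 0.31, 596, (294, 131, 28, 28))]
t left_cover_pad [([324.8, 212.2], 0.93, 1935, (300, 182, 46, 61))]
t right_cover_pad [([360.6, 206.1], 0.68, 1958, (337, 174, 46, 61))]
t owl [([250.7, 151.5], 0.85, 623, (235, 136, 29, 28)), ([358.5, 205.7], 0.73, 1909, (337, 174, 45, 60))]
t cups [([307.7, 142.0], 0.72, 547, (295, 132, 26, 26))]
26 [585. 257. 194.] [[354.9, 231.4], [150.9, 201.7]] cup [[346.4, 249.1], [161.4, 203.8]]
65 [624. 249. 180.] [[342.2, 244.4], [156.1, 187.2]] cup [[334.7, 261.0], [165.9, 190.7]]
(500, 400, 300) [0.0, -0.0, -0.04] [-0.0368, -0.077, 0.0323]
t 18.775 [479.4 482.8 332.3] [ 3.142 -0.     2.939] F [-0.   0.2  0.4] op 0.896
```

Run:
```python
from h import *
s=eyes.read_camera("scene");q=[586.2,-240.5,.231]
B=lambda P:np.array([q[0]+np.cos(q[2])*P[0]-np.sin(q[2])*P[1],q[1]+np.sin(q[2])*P[0]+np.cos(q[2])*P[1],P[2]])
for th in (0,.2):
    for sd in (1,-1):
        pr=[proj(s,B((77-160*np.cos(th),y*sd,92+160*np.sin(th)+4))) for y in (3.5,101.5)]
        print(th,sd,"top row",round(min(p[1] for p in pr),1))
m={k:cv2.boundingRect(eyes.cut_out(s,k)[0]["mask"].astype(np.uint8)) for k in ("left_cover","right_cover")}
sc=[d["uv"] for d in eyes.cut_out(s,"scoop")];print(m,sc)
if m["left_cover"][1]>130 and m["right_cover"][1]>119: print(env.job_done())
```

```text
0 1 top row 131.5
0 -1 top row 120.5
0.2 1 top row 125.1
0.2 -1 top row 114.0
{'left_cover': (183, 133, 55, 52), 'right_cover': (150, 122, 56, 50)} [[261.6, 200.8], [351.9, 246.5], [304.4, 205.0]]
the job is handed in; nothing more can be done
None
```

The job is handed in: camera checks showed both bin covers shut, the aluminium scoop hanging free and let go on the peg, and the owl and cups where they were; the judge's verdict was not shown.

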